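# Open the mould press

### The arm

A 7-joint arm with a two-finger parallel gripper is mounted at the origin on the work surface. World frame = base frame: x ahead of the robot, y to its left, z up, the work surface at z = 0. Lengths are in m, angles in rad, forces in N, time in s.
With the tool pointing down it reaches from about 0.425 to 0.925 m from the base axis. Payload 6.8 kg.
Tool frame: the origin (TCP) lies at the very end of the fingers, on their centre line; the grasp point (between the pads) lies 19 mm behind it (r.grip_point_offset is the distance from the TCP to the grasp point, in m); z points along the fingers, y is the line along which they close (so a half turn about z gives the same grasp; the last joint's range is limited). The gripper opens to 85 mm and grips with 20 to 120 N. Pads are 22 mm wide; open, the fingers measure 114 mm over their backs; the gripper's body (76 mm by 85 mm) begins 54 mm behind the grasp point. The pads swing forward as they close: fully open they stand 13 mm farther back than shut.
Start: joints at [1.206, 0.477, 0.022, 1.555, -0.011, 1.109, -0.083], TCP at [0.171, -0.653, 0.231] pointing down, gripper open.
Joint ranges: [-2.96, 2.96], [-0.34, 2.1], [-1.41, 1.46], [0.24, 2.44], [-1.37, 4.51], [0.17, 1.92], [-2.96, 2.96]. Speed limits (rad/s): [2.39, 2.39, 3.14, 3.14, 3.14, 3.14, 3.14].

### API

Orientations are given as a rotation vector (axis times angle).
In Python, from bench import status, eyes, r gives the robot as it stands.
- The arm moves only by the shell command python3 -m crank 'ROWS' [OPENING] [FORCE]. ROWS is JSON, a list of rows, each a list of 6 numbers: the shift along the tool's x, y, z normalised to -1 to 1, where 1 is 0.02 m, then the turn, a rotation vector about the tool's x, y, z normalised to -1 to 1, where 1 is 45 degrees. A call has 1 to 12 rows; each row shifts and turns the commanded pose from where the row before left it, along the tool's axes as they then stand; what a row does not reach is not made up. A row lasts 1/10 s, in which the tool goes at most 50 mm and 8.59 degrees, less where a joint would pass 70% of its speed; a pose out of reach is approached as far as the arm can. A call with a number of a shift or a turn outside -1 to 1 is refused whole. A call with a gripper value outside its range is refused whole. OPENING is the opening, from 0 (shut) to 1 (fully open), set as the call begins (- or left out, the last holds). The fingers move at their own pace and stop on an object; FORCE is the grip in N (left out, the last holds). Time passes only in rows, so rows that do not move let the fingers close. It gives the time, the measured TCP pose, the force, the opening and the grip force at its end, in the units of the state.
- status.get_obs(): the state, without advancing time (a new reading comes with each control period).
- eyes.grab_frame(name): name is "scene" or "top" or "wrist"; returns a dict with "image" (400x640x3 uint8, red, green, blue), "depth" (400x640 float32, m along the optical axis (not along the pixel's ray), 0 where there is no reading), "fovy" (degrees; the focal length in pixels is half the picture's height over the tangent of half this angle, whatever the lens; pixels are square), "cx", "cy" (the principal point, pixels), "world_to_cam" (4x4, takes a point from world to camera coordinates). Camera axes: x right, y up, looking along -z (the intrinsics and any distortion apply to the point x, -y, -z); pixel columns grow to the right and rows downward; lengths in m; the calibration is good to about 2 mm. A picture is of the moment at which its call begins.
- r.hand_in(): hands the job in; it is judged then, once.
The state is a dict: "clock": time; "joints": joint angles; "qvel": joint speeds; "tau": joint torques, N m; "tcp_pos": TCP position; "orientation": TCP orientation; "contact_force": force on the tool from outside, world axes, zero at the start; "moment": the same for the moment, N m; "grip_width": finger opening in m; "gripper_force": force on a finger pad.
Only numpy, scipy, OpenCV 4.12 (cv2) and the standard library are available. Lean on these libraries where they do the work, as an engineer would, in place of code of your own. Each camera call takes 0.05 s, during which the arm holds its last target. There are 200 camera calls.

### The job

Loosen the press's knurled hand wheel by two full turns (within a quarter turn), rolling it anticlockwise as seen from above with a fingertip against its rim. Only then push the slotted plate below it away from the screw with a fingertip, by at least 45 degrees, to uncover the mould. Grasp nothing, leave everything else on the bench where it is, and finish clear of everything.

Things in the scene. Friction and masses are not known exactly. Their poses are not given: they have to be found in the camera images.
- wheel_top (a point): Centre of the top face of the steel hand wheel, on its vertical axis, which stays put. Knurled disc 90 mm across (too wide to grasp), 26 mm tall. Tight, its top is 80 mm and its underside 54 mm above the bench; it climbs 4 mm per turn. Eight upright ridges stand round the rim, 45 degrees apart, 10 mm wide, out to 51 mm from the axis, one of them on the point's +x, which turns with the wheel.
- rivet (a point): 9 mm brass rivet on the wheel's top face, 38.5 mm from the axis, just inside one ridge: it shows how far the wheel has turned.
- wheel (a joint): Angle of the wheel from tight, rad: 0 tight (a stop), grows anticlockwise from above as it loosens, 6.283 per turn, end stop at 3 turns. Starts at 0 to 0.4, stays where left. Resists with 1 to 2 N at the rim. A fingertip beside the rim between two ridges, led in a circle about the axis, carries it round; its top face can be dragged round too.
- screw_top (a point): Top end of the fixed upright screw, 16 mm thick, on the wheel's axis, 102 mm above the bench.
- pivot (a point): Top centre of the fixed post on which the slotted plate turns, 55.5 mm above the bench, 15 mm in radius, 90 mm from the screw axis, opposite the plate's free end. Its axes do not turn with the plate: from here the screw lies along -y, and the plate's free end, also along -y at first, swings to +x.
- push_edge (a point): Where to push the grey slotted plate: on its long straight edge, half-way up, 20 mm short of the free end, 165 mm along the plate from the pivot axis (its -y) and 46 mm to the side. Push along its +x (level, square to the edge, turns with the plate). Plate 14 mm thick, 92 mm wide, top 52 mm and underside 38 mm above the bench; below its free end is only the press's base, 12 mm high.
- plate (a joint): Angle of the plate, rad: 0 in place under the wheel, grows anticlockwise from above as it is pushed aside, stop at 1.35. Resists with about 1 N at the push point and stays where it is left. Not to be moved before the wheel is loosened.
- flask: Bystander: open steel tube standing, 54 mm in diameter, 55 mm tall; origin at the centre of its underside. Leave alone.
- jar: Bystander: amber glass jar with white cap, 52 mm in diameter, 65 mm tall; origin at the centre of its underside. Leave alone.
- pliers: Bystander: pliers lying flat, 130 mm long, 14 mm high; origin under the rivet, jaws along +x. Leave alone.
- hammer: Bystander: hammer lying flat, 220 mm long, handle towards its -x. Leave alone.
- brush: Bystander: small brush lying flat, 170 mm long, handle towards its -x. Leave alone.
- weight: Bystander: brass knobbed weight standing, 36 mm in diameter, 44 mm tall; origin at the centre of its underside. Leave alone.
- dish: Bystander: aluminium disc lying, 48 mm in diameter, 16 mm tall; origin at the centre of its underside. Leave alone.

How it is judged:
By the outcome, as a careful person would: the job done as asked, in the order asked, and still so for the second after the job is handed in, with the robot touching nothing.
It also fails if it takes over 64 s, if anything falls off the work surface, if the arm or the gripper's body presses on something with over 40 N, if the wrist force passes 120 N, or if a joint passes its speed limit or range.

## Working session

There is one attempt and no reset: what is moved stays moved. The work goes in short steps, Python scripts to look and compute and a shell command to move; the robot and the scene stay as the last step left them, time stands still between calls to the robot, and variables do not carry over. Pictures are saved under pics/ and viewed, at most 10 in all, crops included, and the job is handed in when it is done.

```bash
ls; mkdir -p pics
cat > h.py <<'E'
import numpy as np,cv2
from bench import status,eyes,r
def save(f,n): cv2.imwrite(n,f["image"][:,:,::-1])
def ray(f,u,v):
    F=200/np.tan(np.radians(f["fovy"])/2); M=np.linalg.inv(f["world_to_cam"])
    d=M[:3,:3]@np.array([(u-f["cx"])/F,-(v-f["cy"])/F,-1]); return M[:3,3],d
def onz(f,u,v,z):
    o,d=ray(f,u,v); return o+d*(z-o[2])/d[2]
def cloud(f):
    F=200/np.tan(np.radians(f["fovy"])/2); M=np.linalg.inv(f["world_to_cam"]); D=f["depth"]
    v,u=np.mgrid[:D.shape[0],:D.shape[1]]
    p=np.stack([(u-f["cx"])/F*D,-(v-f["cy"])/F*D,-D],-1)
    return p@M[:3,:3].T+M[:3,3]
E
python3 - <<'E'
from h import *
a=eyes.grab_frame("top"); b=eyes.grab_frame("scene")
save(a,"pics/top.png");save(b,"pics/scene.png")
print({k:a[k] for k in a if k not in("image","depth")}); print(b["fovy"],b["world_to_cam"])
print(status.get_obs())
E
```

```text
pics
{'fovy': 48.4240796739328, 'cx': 321.67161271983593, 'cy': 201.36441714050275, 'world_to_cam': array([[-2.41441387e-02, -9.99702394e-01, -3.49056404e-03,
         4.94934862e-02],
       [ 9.94973021e-01, -2.43690682e-02,  9.71330852e-02,
        -5.93743891e-01],
       [-9.71892396e-02, -1.12782237e-03,  9.95265281e-01,
        -1.15634620e+00],
       [ 0.00000000e+00,  0.00000000e+00,  0.00000000e+00,
         1.00000000e+00]])}
52.63712227909525 [[ 0.59172483  0.80608309  0.00958031 -0.36918932]
 [-0.6153758   0.44399087  0.65129465  0.30582174]
 [ 0.52074404 -0.3912827   0.75876445 -1.30322758]
 [ 0.          0.          0.          1.        ]]
{'clock': 0.1, 'joints': array([ 1.20590459,  0.47771349,  0.02234281,  1.55636025, -0.01146615,
        1.10930597, -0.08308161]), 'qvel': array([-4.30065977e-04, -1.21976871e-03,  2.51651892e-03, -1.94026475e-03,
        9.07461084e-05,  8.10866864e-04, -1.60149256e-03]), 'tau': array([ 4.36803588e-03, -5.97764754e+01,  1.61376178e+00, -2.81954813e+01,
        1.28850222e-02,  5.00400361e-03,  4.46423451e-05]), 'tcp_pos': array([ 0.17127748, -0.6523496 ,  0.23042236]), 'orientation': array([-3.11411636e+00, -4.02135803e-01,  5.67110288e-04]), 'contact_force': array([ 0.77912773, -0.38119536, -0.39353387]), 'moment': array([-0.05545011,  0.03571181, -0.02264664]), 'gripper_force': 0.0, 'grip_width': 0.0852737755305173}
```

View pics/top.png

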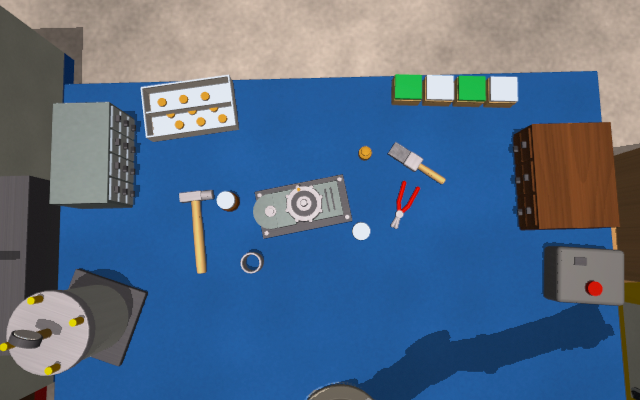

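View pics/scene.png

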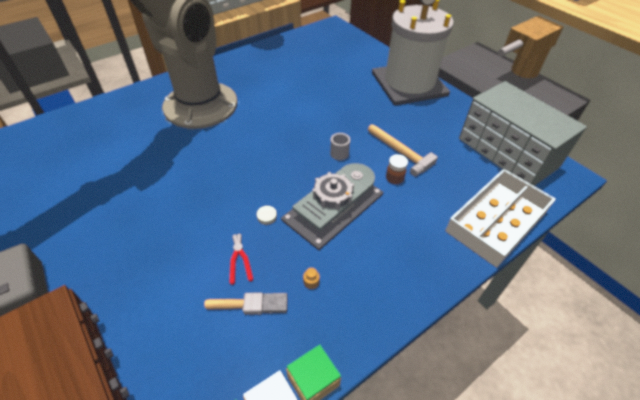

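Run:
```python
from h import *
a=eyes.grab_frame("top"); c=a["image"][160:255,235:395,::-1]
cv2.imwrite("pics/crop.png",cv2.resize(c,None,fx=5,fy=5,interpolation=cv2.INTER_CUBIC))
P=cloud(a)
m=(P[...,2]>0.072)&(P[...,2]<0.09); m[:160]=0;m[255:]=0;m[:,260:][:,90:]=0;m[:,:260]=0
ys,xs=np.nonzero(m); (c,s,an)=cv2.minAreaRect(np.c_[xs,ys].astype(np.float32)); cc,rad=cv2.minEnclosingCircle(np.c_[xs,ys].astype(np.float32))
print(len(xs),cc,rad,onz(a,*cc,0.08),P[m].mean(0))
```

```text
1008 (303.5639953613281, 203.16909790039062) 19.780975341796875 [0.58629991 0.08124226 0.08      ] [0.58594481 0.08134106 0.0807792 ]
```

View pics/crop.png

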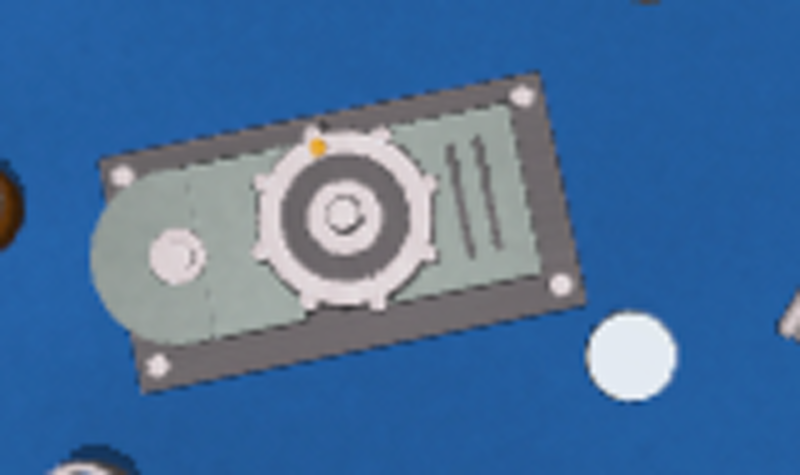

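```bash
R='[0.9,-1,0,0,0,0]'; python3 -m crank '[[0.9,-1,0,0,0,0],[0.9,-1,0,0,0,0],[0.9,-1,0,0,0,0],[0.9,-1,0,0,0,0],[0.9,-1,0,0,0,0],[0.9,-1,0,0,0,0],[0.9,-1,0,0,0,0],[0.9,-1,0,0,0,0],[0.9,-1,0,0,0,0],[0.9,-1,0,0,0,0],[0.9,-1,0,0,0,0],[0.9,-1,0,0,0,0]]' 0 20; python3 -m crank '[[0.9,-1,0,0,0,0],[0.9,-1,0,0,0,0],[0.9,-1,0,0,0,0],[0.9,-1,0,0,0,0],[0.9,-1,0,0,0,0],[0.9,-1,0,0,0,0],[0.9,-1,0,0,0,0],[0.9,-1,0,0,0,0],[0.9,-1,0,0,0,0],[0.9,-1,0,0,0,0],[0.9,-1,0,0,0,0],[0.9,-1,0,0,0,0]]'
python3 -c "
from h import *
print(status.get_obs()['joints'].round(3))"
```

```text
clock: 1.35
tcp_pos: [0.3197, -0.3648, 0.2312]
orientation: [-3.116, -0.402, 0.0]
contact_force: [0.5, -0.7, 0.6]
grip_width: -0.0004
gripper_force: 0.0
clock: 2.55
tcp_pos: [0.4676, -0.078, 0.2312]
orientation: [3.116, 0.402, -0.0]
contact_force: [0.0, -0.4, -0.5]
grip_width: 0.0003
gripper_force: 0.0
[ 0.391  0.172 -0.397  1.998  0.079  0.987 -1.358]
```

```bash
python3 -m crank '[[1,-1,0,0,0,0],[1,-1,0,0,0,0],[1,-1,0,0,0,0],[1,-1,0,0,0,0],[0,0,0,0,0,0.174],[0,0,0,0,0,0.174],[0,0,0,0,0,0.174],[0,0,0,0,0,0.174],[0,0,0,0,0,0.174],[0,0,0,0,0,0.174],[0,0,0,0,0,0.174],[0,0,0,0,0,0.174]]'
cat >> h.py <<'E'
from scipy.spatial.transform import Rotation as Ro
def rep(C):
    o=status.get_obs(); M=Ro.from_rotvec(o['orientation']).as_matrix(); p=o['tcp_pos']; d=p[:2]-C
    print('t',o['clock'],'tcp',p.round(4),'q7',o['joints'][6].round(2),'phi',np.degrees(np.arctan2(M[1,1],M[0,1])).round(1),'tilt',M[:2,2].round(3),
     'polar',np.hypot(*d).round(4),np.degrees(np.arctan2(d[1],d[0])).round(1),'tool xy of C',(M[:2,:2].T@(C-p[:2])).round(4),'F',o['contact_force'].round(1))
E
python3 - <<'E'
from h import *
rep(np.array([.586,.081]))
a=eyes.grab_frame("wrist"); save(a,"pics/w1.png")
M=np.linalg.inv(a["world_to_cam"]); print(M[:3,3])
E
```

```text
clock: 3.75
tcp_pos: [0.5242, 0.0187, 0.2311]
orientation: [2.867, -1.284, -0.001]
contact_force: [-0.4, 0.0, -0.4]
grip_width: -0.0002
gripper_force: 0.0
t 3.75 tcp [0.5242 0.0187 0.2311] q7 -2.64 phi -138.3 tilt [-0.001 -0.   ] polar 0.0877 -134.8 tool xy of C [-0.0053 -0.0876] F [-0.4  0.  -0.4]
[ 0.57318573 -0.03559936  0.37337273]
```

View pics/w1.png

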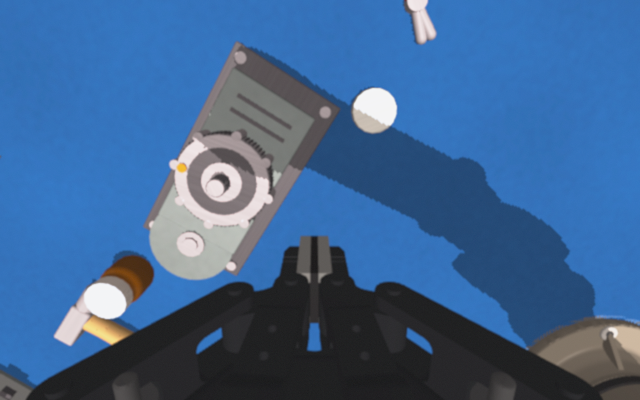

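Run:
```python
from h import *
a=eyes.grab_frame("wrist"); P=cloud(a); z=P[...,2]
m=(z>.07)&(z<.09)&(np.hypot(P[...,0]-.586,P[...,1]-.081)<.07)
q=(P[m][:,:2]*1000).astype(np.float32); c,rad=cv2.minEnclosingCircle(q); print('wheel',c,rad,z[m].max(),np.median(z[m]))
# ridge angles
for C in [np.array(c)]:
    d=q-C; r_=np.hypot(*d.T); an=np.degrees(np.arctan2(d[:,1],d[:,0]))[r_>47.5]; print('ridge mod45', (np.degrees(np.angle(np.exp(1j*np.radians(an*8)).mean()))/8).round(1), len(an))
m=(z>.053)&(z<.059)&(np.hypot(P[...,0]-.567,P[...,1]-.169)<.03); print('pivot',P[m].mean(0),m.sum())
# fingertip extents in tool frame
o=status.get_obs(); R=Ro.from_rotvec(o['orientation']).as_matrix(); T=(P-o['tcp_pos'])@R
for lo,hi in [(-.008,.003),(-.02,-.008),(-.035,-.02),(-.05,-.035)]:
    m=(T[...,2]>lo)&(T[...,2]<hi)&(np.hypot(T[...,0],T[...,1])<.05)&(a["depth"]>0); 
    if m.any(): print(lo,m.sum(),T[m].min(0).round(4),T[m].max(0).round(4))
```

```text
wheel (588.3289184570312, 79.226318359375) 50.902557373046875 0.08997828986717804 0.07999630870816565
ridge mod45 20.3 269
pivot [0.57280944 0.16656488 0.05577874] 547
-0.008 131 [ 0.0066 -0.0126 -0.008 ] [ 0.0121  0.0119 -0.0033]
-0.02 725 [ 0.0062 -0.014  -0.02  ] [ 0.0121  0.0133 -0.0081]
-0.035 1005 [ 0.0066 -0.0139 -0.035 ] [ 0.0125  0.0132 -0.02  ]
-0.05 3102 [-0.0121 -0.0332 -0.05  ] [ 0.0148  0.0335 -0.035 ]
```

```bash
sed -i 's/^def rep(C):/def rep(C=np.array([.587,.080])):/' h.py; python3 -m crank '[[-0.15,-0.63,0,0,0,0],[0,0,1,0,0,0],[0,0,1,0,0,0],[0,0,1,0,0,0],[0,0,1,0,0,0],[0,0,1,0,0,0],[0,0,1,0,0,0],[0,0,1,0,0,0],[0,0,1,0,0,0],[0,0,0.2,0,0,0],[0,-0.4,0,0,0,0],[0,-0.2,0,0,0,0]]'; python3 -c "
from h import *
rep()"
```

```text
clock: 5.05
tcp_pos: [0.5424, 0.0388, 0.0682]
orientation: [-2.87, 1.273, -0.002]
contact_force: [0.7, -0.5, 0.9]
grip_width: 0.0003
gripper_force: 0.0
t 5.05 tcp [0.5424 0.0388 0.0682] q7 -2.76 phi -137.8 tilt [0.002 0.001] polar 0.0608 -137.3 tool xy of C [-0.0006 -0.0608] F [ 0.7 -0.5  0.9]
```

```bash
for i in 1 2 3; do python3 -m crank '[[0,-0.05,0,0,0,0],[0,0,0,0,0,0]]' >/dev/null; python3 -c "
from h import *
rep()"; done
```

```text
t 5.25 tcp [0.5423 0.0386 0.0682] q7 -2.76 phi -137.9 tilt [0.002 0.   ] polar 0.0609 -137.2 tool xy of C [-0.0007 -0.0609] F [-0.1  0.4 -0.1]
t 5.45 tcp [0.5423 0.0388 0.0676] q7 -2.76 phi -137.9 tilt [ 0. -0.] polar 0.0608 -137.3 tool xy of C [-0.0007 -0.0608] F [ 0.1  0.5 -0.5]
t 5.65 tcp [0.543  0.0395 0.0674] q7 -2.76 phi -137.9 tilt [0. 0.] polar 0.0598 -137.4 tool xy of C [-0.0006 -0.0598] F [ 0.2 -0.6 -0.6]
```

```bash
for i in 1 2; do python3 -m crank '[[0,-0.04,0,0,0,0],[0,0,0,0,0,0],[0,0,0,0,0,0]]' >/dev/null; python3 -c "
from h import *
rep()"; done
```

```text
t 5.95 tcp [0.5435 0.0401 0.0673] q7 -2.76 phi -137.9 tilt [-0. -0.] polar 0.0591 -137.5 tool xy of C [-0.0005 -0.0591] F [-0.5  0.4 -0.6]
t 6.25 tcp [0.544  0.0405 0.0672] q7 -2.76 phi -137.9 tilt [-0. -0.] polar 0.0584 -137.4 tool xy of C [-0.0005 -0.0584] F [-0.3 -0.1  0.4]
```

```bash
python3 -m crank '[[0.385,-0.025,0,0,0,-0.1667],[0.385,-0.025,0,0,0,-0.1667],[0.385,-0.025,0,0,0,-0.1667],[0.385,-0.025,0,0,0,-0.1667],[0.385,-0.025,0,0,0,-0.1667],[0.385,-0.025,0,0,0,-0.1667]]' >/dev/null
python3 - <<'E'
from h import *
rep()
f=eyes.grab_frame("wrist"); P=cloud(f); z=P[...,2]; C=np.array([.587,.080])
m=(z>.07)&(z<.092)&(np.hypot(P[...,0]-.587,P[...,1]-.08)<.0525)
c,rad=cv2.minEnclosingCircle((P[m][:,:2]*1000).astype(np.float32)); print(c,rad)
h=cv2.cvtColor(f["image"],cv2.COLOR_RGB2HSV); b=(h[...,1]>140)&(h[...,0]>8)&(h[...,0]<30)&m; print('rivet',b.sum(),np.degrees(np.arctan2(P[b][:,1].mean()-.08,P[b][:,0].mean()-.587)) if b.any() else 0)
t=eyes.grab_frame("top");save(t,"pics/t2.png")
save({"image":f["image"]},"pics/w2.png")
E
```

```text
t 6.85 tcp [0.5846 0.0207 0.0672] q7 -2.05 phi -92.6 tilt [-0.001 -0.   ] polar 0.0593 -92.3 tool xy of C [-0.0004 -0.0593] F [-1.7  0.4  2.6]
(587.4756469726562, 79.17598724365234) 51.58909225463867
rivet 319 53.84038474062066
```

View pics/w2.png

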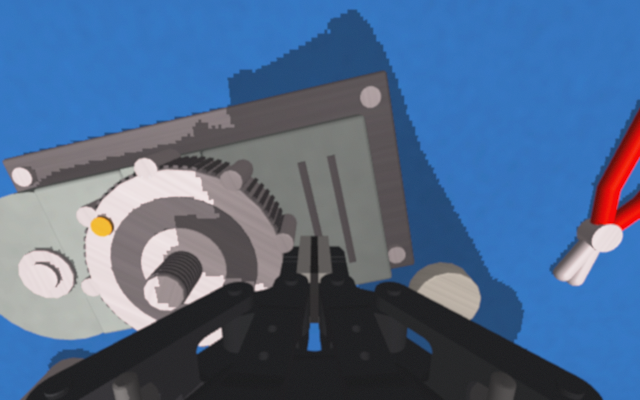

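```bash
cat >> h.py <<'E'
def riv(cam="wrist"):
    f=eyes.grab_frame(cam); P=cloud(f); z=P[...,2]
    h=cv2.cvtColor(f["image"],cv2.COLOR_RGB2HSV); d=P[...,:2]-[.587,.08]
    b=(h[...,1]>140)&(h[...,0]>8)&(h[...,0]<30)&(z>.07)&(z<.1)&(np.hypot(d[...,0],d[...,1])<.047)
    print(cam,'rivet',b.sum(),np.degrees(np.arctan2(*d[b].mean(0)[::-1])).round(1) if b.any() else 0,'z',z[b].mean() if b.any() else 0)
E
python3 -m crank '[[0.385,-0.025,0,0,0,-0.1667],[0.385,-0.025,0,0,0,-0.1667],[0.385,-0.025,0,0,0,-0.1667],[0.385,-0.025,0,0,0,-0.1667],[0.385,-0.025,0,0,0,-0.1667],[0.385,-0.025,0,0,0,-0.1667],[0.385,-0.025,0,0,0,-0.1667],[0.385,-0.025,0,0,0,-0.1667],[0.385,-0.025,0,0,0,-0.1667],[0.385,-0.025,0,0,0,-0.1667],[0.385,-0.025,0,0,0,-0.1667],[0.385,-0.025,0,0,0,-0.1667]]' >/dev/null; python3 -c "
from h import *
rep();riv();riv('top')"
```

```text
t 8.15 tcp [0.6467 0.0767 0.0672] q7 -0.75 phi -2.8 tilt [-0.    -0.001] polar 0.0598 -3.2 tool xy of C [ 0.0004 -0.0598] F [-1.  -2.1  1. ]
wrist rivet 322 146.4 z 0.08311368414970567
top rivet 6 148.1 z 0.08416659880683948
```

```bash
python3 -m crank '[[0.385,-0.045,0,0,0,-0.1667],[0.385,-0.03,0,0,0,-0.1667],[0.385,-0.025,0,0,0,-0.1667],[0.385,-0.025,0,0,0,-0.1667],[0.385,-0.025,0,0,0,-0.1667],[0.385,-0.025,0,0,0,-0.1667],[0.385,-0.025,0,0,0,-0.1667],[0.385,-0.025,0,0,0,-0.1667],[0.385,-0.025,0,0,0,-0.1667],[0.385,-0.025,0,0,0,-0.1667],[0.385,-0.025,0,0,0,-0.1667],[0.385,-0.025,0,0,0,-0.1667]]' >/dev/null; python3 -c "
from h import *
rep();riv()"
```

```text
t 9.45 tcp [0.5905 0.1388 0.0673] q7 0.5 phi 87.1 tilt [ 0.001 -0.   ] polar 0.0589 86.6 tool xy of C [ 0.0005 -0.0589] F [ 1.4 -0.   0.7]
wrist rivet 331 -122.2 z 0.08392030520892399
```

```bash
python3 -m crank '[[0.385,-0.025,0,0,0,-0.1667],[0.385,-0.025,0,0,0,-0.1667],[0.385,-0.025,0,0,0,-0.1667],[0.385,-0.025,0,0,0,-0.1667],[0.385,-0.025,0,0,0,-0.1667],[0.385,-0.025,0,0,0,-0.1667],[0.385,-0.025,0,0,0,-0.1667],[0.385,-0.025,0,0,0,-0.1667],[0.385,-0.025,0,0,0,-0.1667],[0.385,-0.025,0,0,0,-0.1667],[0.385,-0.025,0,0,0,-0.1667],[0.385,-0.025,0,0,0,-0.1667]]' >/dev/null; python3 -c "
from h import *
rep();riv()"
```

```text
t 10.7 tcp [0.5279 0.0833 0.0671] q7 1.96 phi 177.1 tilt [-0.001  0.001] polar 0.0592 176.8 tool xy of C [ 0.0002 -0.0592] F [0.2 1.4 0.6]
wrist rivet 340 -35.5 z 0.08493548309787011
```

```bash
python3 -m crank '[[0.385,-0.025,0,0,0,-0.1667],[0.385,-0.025,0,0,0,-0.1667],[0.385,-0.025,0,0,0,-0.1667],[0.385,-0.025,0,0,0,-0.1667],[0.385,-0.025,0,0,0,-0.1667],[0.385,-0.025,0,0,0,-0.1667],[-0.08,0,0,0,0,0],[0,0.4,0,0,0,0],[0,0.4,0,0,0,0],[0,0,0,0,0,0]]' >/dev/null; python3 -c "
from h import *
rep();riv()"
```

```text
t 11.75 tcp [0.5295 0.03   0.0671] q7 2.83 phi -138.0 tilt [-0.001 -0.002] polar 0.0762 -139.0 tool xy of C [ 0.0013 -0.0762] F [0.  0.2 0. ]
wrist rivet 351 9.7 z 0.0856017430456859
```

```bash
python3 -m crank '[[-0.537,-0.038,0,0,0,0.18],[-0.537,-0.038,0,0,0,0.18],[-0.537,-0.038,0,0,0,0.18],[-0.537,-0.038,0,0,0,0.18],[-0.537,-0.038,0,0,0,0.18],[-0.537,-0.038,0,0,0,0.18],[-0.537,-0.038,0,0,0,0.18],[-0.537,-0.038,0,0,0,0.18],[-0.537,-0.038,0,0,0,0.18],[-0.537,-0.038,0,0,0,0.18],[-0.537,-0.038,0,0,0,0.18],[-0.537,-0.038,0,0,0,0.18]]' >/dev/null; python3 -c "
from h import *
rep();riv()"
```

```text
t 13.0 tcp [0.5437 0.1454 0.0675] q7 1.11 phi 124.6 tilt [0. 0.] polar 0.0785 123.5 tool xy of C [ 0.0014 -0.0785] F [ 1.  -0.8  0. ]
wrist rivet 221 10.4 z 0.08537558796579804
```

```bash
python3 -m crank '[[-0.537,-0.058,0,0,0,0.18],[-0.537,-0.048,0,0,0,0.18],[-0.537,-0.038,0,0,0,0.18],[-0.537,-0.038,0,0,0,0.18],[-0.537,-0.038,0,0,0,0.18],[-0.537,-0.038,0,0,0,0.18],[-0.537,-0.038,0,0,0,0.18],[-0.537,-0.038,0,0,0,0.18],[-0.537,-0.038,0,0,0,0.18],[-0.537,-0.038,0,0,0,0.18],[-0.537,-0.038,0,0,0,0.18],[-0.537,-0.038,0,0,0,0.18]]' >/dev/null; python3 -c "
from h import *
rep()"; python3 -m crank '[[-0.537,-0.038,0,0,0,0.18],[-0.537,-0.038,0,0,0,0.18],[-0.537,-0.038,0,0,0,0.18],[-0.537,-0.038,0,0,0,0.18],[-0.537,-0.038,0,0,0,0.18],[-0.537,-0.038,0,0,0,0.18],[-0.537,-0.038,0,0,0,0.18],[-0.537,-0.038,0,0,0,0.18],[-0.537,-0.038,0,0,0,0.18],[-0.537,-0.038,0,0,0,0.18],[-0.537,-0.038,0,0,0,0.18],[-0.537,-0.038,0,0,0,0.18]]' >/dev/null; python3 -c "
from h import *
rep();riv()"
```

```text
t 14.25 tcp [0.6549 0.1171 0.0672] q7 -0.23 phi 27.5 tilt [-0.  0.] polar 0.0774 28.6 tool xy of C [-0.0015 -0.0774] F [0.3 0.4 0.2]
t 15.45 tcp [0.6135 0.01   0.0671] q7 -1.54 phi -69.7 tilt [-0.001  0.   ] polar 0.0749 -69.3 tool xy of C [-0.0006 -0.0749] F [-0.1 -0.   0.4]
wrist rivet 361 10.1 z 0.08566194765481103
```

```bash
python3 -m crank '[[-0.53,-0.038,0,0,0,0.18],[-0.53,-0.038,0,0,0,0.18],[-0.53,-0.038,0,0,0,0.18],[-0.55,-0.038,0,0,0,0.18],[0,-0.4,0,0,0,0],[0,-0.4,0,0,0,0],[0,0,0,0,0,0],[0,0,0,0,0,0]]' >/dev/null; python3 -c "
from h import *
rep();riv()"
```

```text
t 16.3 tcp [0.5756 0.0221 0.0672] q7 -2.05 phi -101.6 tilt [-0.001 -0.002] polar 0.059 -101.2 tool xy of C [-0.0004 -0.059 ] F [-1.  -4.1  3.1]
wrist rivet 357 10.1 z 0.08565684230459637
```

```bash
python3 -m crank '[[0.385,0.01,0,0,0,-0.1667],[0.385,-0.025,0,0,0,-0.1667],[0.385,-0.025,0,0,0,-0.1667],[0.385,-0.025,0,0,0,-0.1667],[0.385,-0.025,0,0,0,-0.1667],[0.385,-0.025,0,0,0,-0.1667],[0.385,-0.025,0,0,0,-0.1667],[0.385,-0.025,0,0,0,-0.1667],[0.385,-0.025,0,0,0,-0.1667],[0.385,-0.025,0,0,0,-0.1667],[0.385,-0.025,0,0,0,-0.1667],[0.385,-0.025,0,0,0,-0.1667]]' >/dev/null; python3 -c "
from h import *
rep();riv()"
```

```text
t 17.55 tcp [0.646  0.0685 0.0674] q7 -0.76 phi -11.4 tilt [0.001 0.001] polar 0.0601 -11.0 tool xy of C [-0.0004 -0.0601] F [ 0.  -1.6  0.8]
wrist rivet 363 92.1 z 0.08659552273635605
```

```bash
python3 -m crank '[[0.385,-0.05,0,0,0,-0.1667],[0.385,-0.035,0,0,0,-0.1667],[0.385,-0.025,0,0,0,-0.1667],[0.385,-0.025,0,0,0,-0.1667],[0.385,-0.025,0,0,0,-0.1667],[0.385,-0.025,0,0,0,-0.1667],[0.385,-0.025,0,0,0,-0.1667],[0.385,-0.025,0,0,0,-0.1667],[0.385,-0.025,0,0,0,-0.1667],[0.385,-0.025,0,0,0,-0.1667],[0.385,-0.025,0,0,0,-0.1667],[0.385,-0.025,0,0,0,-0.1667]]' >/dev/null; python3 -c "
from h import *
rep();riv()"
```

```text
t 18.8 tcp [0.5998 0.1386 0.0678] q7 0.46 phi 78.5 tilt [0.002 0.002] polar 0.06 77.7 tool xy of C [ 0.0008 -0.06  ] F [1.2 0.1 1.8]
wrist rivet 378 -177.0 z 0.08737277911726572
```

```bash
python3 -m crank '[[0.385,-0.025,0,0,0,-0.1667],[0.385,-0.025,0,0,0,-0.1667],[0.385,-0.025,0,0,0,-0.1667],[0.385,-0.025,0,0,0,-0.1667],[0.385,-0.025,0,0,0,-0.1667],[0.385,-0.025,0,0,0,-0.1667],[0.385,-0.025,0,0,0,-0.1667],[0.385,-0.025,0,0,0,-0.1667],[0.385,-0.025,0,0,0,-0.1667],[0.385,-0.025,0,0,0,-0.1667],[0.385,-0.025,0,0,0,-0.1667],[0.385,-0.025,0,0,0,-0.1667]]' >/dev/null; python3 -c "
from h import *
rep();riv()"
```

```text
t 20.05 tcp [0.5291 0.0932 0.0677] q7 1.86 phi 168.4 tilt [0.    0.002] polar 0.0594 167.2 tool xy of C [ 0.0012 -0.0594] F [-1.7  1.1  0.7]
wrist rivet 382 -88.8 z 0.08838679397345993
```

```bash
python3 -m crank '[[0.385,-0.025,0,0,0,-0.1667],[0.385,-0.025,0,0,0,-0.1667],[0.385,-0.025,0,0,0,-0.1667],[0.385,-0.025,0,0,0,-0.1667],[0.385,-0.025,0,0,0,-0.1667],[0.385,-0.025,0,0,0,-0.1667],[0.385,-0.025,0,0,0,-0.1667],[-0.08,0,0,0,0,0],[0,0.4,0,0,0,0],[0,0.4,0,0,0,0]]' >/dev/null; python3 -m crank '[[-0.537,-0.038,0,0,0,0.18],[-0.537,-0.038,0,0,0,0.18],[-0.537,-0.038,0,0,0,0.18],[-0.537,-0.038,0,0,0,0.18],[-0.537,-0.038,0,0,0,0.18],[-0.537,-0.038,0,0,0,0.18],[-0.4,-0.03,0,0,0,0.14],[0,0,0,0,0,0]]' >/dev/null; python3 -c "
from h import *
rep();riv()"
```

```text
t 21.9 tcp [0.5124 0.1012 0.0679] q7 1.8 phi 165.7 tilt [ 0.001 -0.   ] polar 0.0776 164.1 tool xy of C [ 0.0022 -0.0775] F [-0.2  0.2 -0.5]
wrist rivet 352 -35.4 z 0.08896295227078105
```

```bash
python3 -m crank '[[0.1,-0.3,0,0,0,0],[0,-0.3,0,0,0,0],[0,-0.3,0,0,0,0],[0.385,-0.025,0,0,0,-0.1667],[0.385,-0.025,0,0,0,-0.1667],[0.385,-0.025,0,0,0,-0.1667],[0.385,-0.025,0,0,0,-0.1667],[0.385,-0.025,0,0,0,-0.1667],[0.385,-0.025,0,0,0,-0.1667],[0.385,-0.025,0,0,0,-0.1667],[0,0,0,0,0,0]]' >/dev/null; python3 -c "
from h import *
rep();riv();riv('top')"
```

```text
t 23.05 tcp [0.5413 0.0418 0.0669] q7 2.78 phi -141.8 tilt [-0.001  0.001] polar 0.0596 -140.1 tool xy of C [-0.0017 -0.0596] F [-1.  -0.  -0.7]
wrist rivet 362 7.3 z 0.08953439491684463
top rivet 7 11.0 z 0.09079753004836137
```

```bash
python3 -m crank '[[-0.08,0,0,0,0,0],[0,0.5,0,0,0,0],[0,0.5,0,0,0,0],[0,0.5,0,0,0,0],[0,0,-1,0,0,0],[0,0,0,0,0,0.15],[0,0,0,0,0,0.15],[0,0,0,0,0,0.15],[0,0,0,0,0,0.15],[0,0,0,0,0,0]]' >/dev/null
python3 - <<'E'
from h import *
rep()
a=eyes.grab_frame("top");save(a,"pics/t3.png"); P=cloud(a); z=P[...,2]
d=P[...,:2]-[.5698,.1684]
# plate pts on top z~.052
m=(z>.047)&(z<.0545)&(np.hypot(d[...,0],d[...,1])<.21)&(np.hypot(P[...,0]-.587,P[...,1]-.08)>.06)
for an in (-77,-78,-79,-80,-81):
    t=np.radians(an); e=np.array([np.cos(t),np.sin(t)]);n=np.array([-e[1],e[0]])
    u=d[m]@e; v=d[m]@n; k=(u>.12)&(u<.19); 
    print(an,k.sum(),u.max().round(4),np.percentile(v[k],[1,99]).round(4))
riv('top')
E
```

```text
t 24.15 tcp [0.5155 0.0248 0.0875] q7 2.39 phi -168.8 tilt [ 0.    -0.001] polar 0.0904 -142.3 tool xy of C [-0.0403 -0.0809] F [ 1.2 -1.   0.2]
-77 192 0.1842 [-0.01   0.039]
-78 192 0.1837 [-0.0069  0.0414]
-79 192 0.1835 [-0.0037  0.044 ]
-80 192 0.1831 [-0.0006  0.0465]
-81 192 0.1832 [0.0025 0.0493]
top rivet 7 11.1 z 0.08849512564243711
```

```bash
python3 -m crank '[[0.87,0,0,0,0,0],[0.87,0,0,0,0,0],[0,0,0.9,0,0,0],[0,0,0.9,0,0,0],[0,0,0.9,0,0,0],[0,-0.4,0,0,0,0],[0,-0.3,0,0,0,0],[0,0,0,0,0,0]]' >/dev/null
python3 - <<'E'
from h import *
rep()
a=eyes.grab_frame("wrist");save(a,"pics/w4.png")
E
```

```text
t 25.05 tcp [ 0.5384 -0.0051  0.0345] q7 2.41 phi -168.7 tilt [0.002 0.001] polar 0.098 -119.7 tool xy of C [-0.0739 -0.0644] F [-0.2  0.1 -0.6]
```

View pics/w4.png

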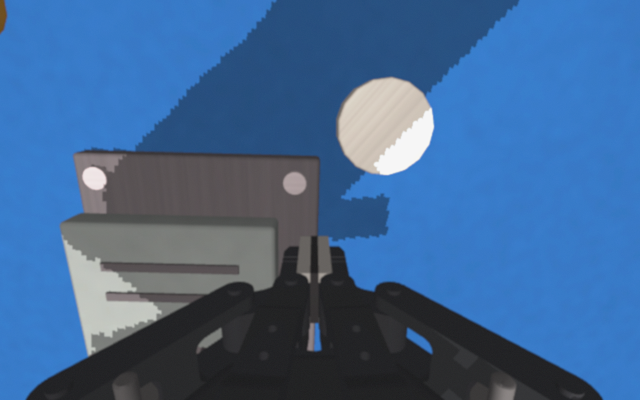

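```bash
python3 -m crank '[[0,-0.2,0,0,0,0],[0.189,-0.583,0,0,0,-0.0889],[0.189,-0.583,0,0,0,-0.0889],[0.189,-0.583,0,0,0,-0.0889],[0.189,-0.583,0,0,0,-0.0889],[0.189,-0.583,0,0,0,-0.0889],[0.189,-0.583,0,0,0,-0.0889],[0,0,0,0,0,0]]'
python3 - <<'E'
from h import *
rep(); riv('wrist'); riv('top')
a=eyes.grab_frame("wrist");save(a,"pics/w5.png")
E
```

```text
clock: 25.9
tcp_pos: [0.6148, -0.0004, 0.0338]
orientation: [-2.789, 1.442, -0.001]
contact_force: [-0.3, -0.2, -0.2]
grip_width: -0.0002
gripper_force: 0.0
t 25.9 tcp [ 6.148e-01 -4.000e-04  3.380e-02] q7 2.88 phi -144.7 tilt [0.001 0.001] polar 0.0851 -70.9 tool xy of C [-0.0817 -0.0238] F [-0.3 -0.2 -0.2]
wrist rivet 0 0 z 0
top rivet 7 11.1 z 0.09040049351479507
```

View pics/w5.png

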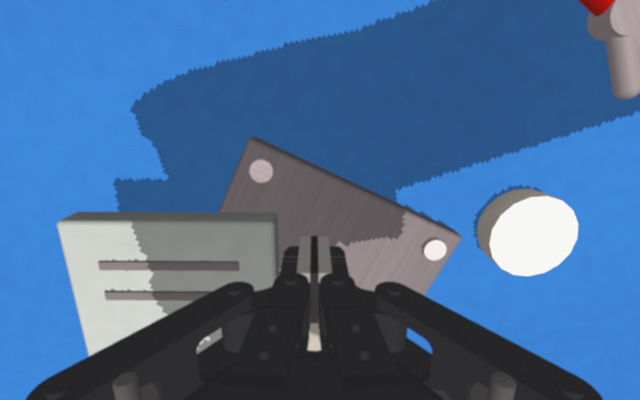

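```bash
python3 -m crank '[[0.19,-0.58,0,0,0,0],[0.15,-0.59,0,0,0,0],[0.11,-0.6,0,0,0,0],[0.067,-0.606,0,0,0,0],[0.024,-0.61,0,0,0,0],[-0.018,-0.61,0,0,0,0],[-0.06,-0.607,0,0,0,0],[-0.1,-0.6,0,0,0,0],[0,0,0,0,0,0]]'
python3 - <<'E'
from h import *
rep(); riv('top')
a=eyes.grab_frame("wrist");save(a,"pics/w6.png")
E
```

```text
clock: 26.95
tcp_pos: [0.697, 0.0513, 0.0337]
orientation: [-2.79, 1.44, -0.001]
contact_force: [0.3, 0.5, 0.8]
grip_width: -0.0002
gripper_force: 0.0
t 26.95 tcp [0.697  0.0513 0.0337] q7 2.9 phi -144.6 tilt [0.001 0.002] polar 0.1137 -14.6 tool xy of C [-0.0872  0.073 ] F [0.3 0.5 0.8]
top rivet 7 11.1 z 0.09007851293479294
```

View pics/w6.png

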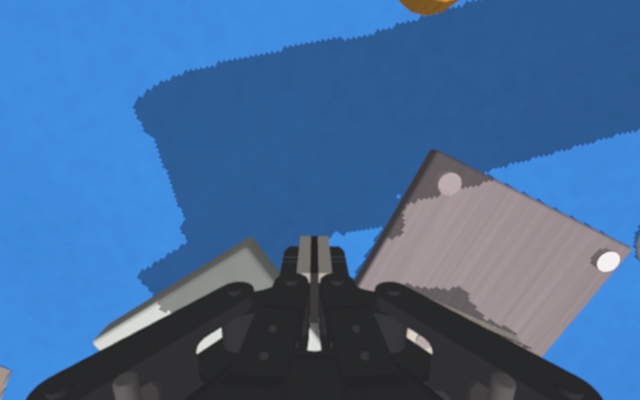

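```bash
python3 -m crank '[[0.3,0.5,0,0,0,0],[0.3,0.5,0,0,0,0],[0,0,-1,0,0,0],[0,0,-1,0,0,0],[0,0,-1,0,0,0],[0,0,-1,0,0,0],[0,0,-1,0,0,0],[0,0,-1,0,0,0],[0,0,-1,0,0,0],[0,0,-1,0,0,0],[0,0,-1,0,0,0],[0,0,-1,0,0,0]]' >/dev/null; python3 -m crank '[[1,1,0,0,0,0],[1,1,0,0,0,0],[1,1,0,0,0,0],[1,1,0,0,0,0],[1,1,0,0,0,0],[1,1,0,0,0,0],[1,1,0,0,0,0],[1,1,0,0,0,0],[0,0,0,0,0,0],[0,0,0,0,0,0]]'
python3 - <<'E'
from h import *
rep(); riv('top')
a=eyes.grab_frame("top"); cv2.imwrite("pics/t5.png",cv2.resize(a["image"][110:290,170:460,::-1],None,fx=2.7,fy=2.7))
E
```

```text
clock: 29.25
tcp_pos: [0.6122, -0.1157, 0.1903]
orientation: [2.638, -1.602, 0.108]
contact_force: [-0.1, 0.5, 0.8]
grip_width: -0.0001
gripper_force: 0.0
t 29.25 tcp [ 0.6122 -0.1157  0.1903] q7 2.96 phi -152.6 tilt [ 0.032 -0.081] polar 0.1974 -82.7 tool xy of C [-0.1846 -0.0678] F [-0.1  0.5  0.8]
top rivet 7 11.0 z 0.0905242314325301
```

View pics/t5.png

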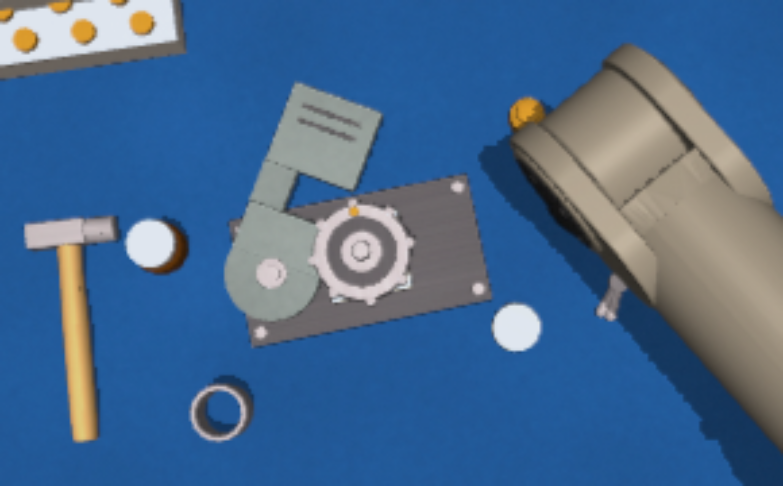

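The plate is swung about 55° clear and the wheel is undisturbed. The last joint is at its limit, so I'll unwind it before handing in.

```bash
python3 -m crank '[[0,0,0,0,0,0.18],[0,0,0,0,0,0.18],[0,0,0,0,0,0.18],[0,0,0,0,0,0.18],[0,0,0,0,0,0],[0,0,0,0,0,0]]'
python3 - <<'E'
from h import *
rep(); riv('top'); print(status.get_obs()['joints'].round(3),np.abs(status.get_obs()['qvel']).max())
print(r.hand_in())
E
```

```text
clock: 29.95
tcp_pos: [0.6125, -0.1153, 0.1899]
orientation: [2.106, -2.285, 0.127]
contact_force: [-0.7, -0.6, 0.1]
grip_width: 0.0002
gripper_force: 0.0
t 29.95 tcp [ 0.6125 -0.1153  0.1899] q7 2.44 phi 175.4 tilt [ 0.032 -0.082] polar 0.1969 -82.6 tool xy of C [-0.1919  0.0409] F [-0.7 -0.6  0.1]
top rivet 7 11.1 z 0.09009027470043386
[ 0.898  0.799 -1.321  1.707  0.894  1.317  2.44 ] 0.010225975850098159
the job is handed in; nothing more can be done
None
```

I loosened the wheel about two turns (roughly 710°), then pushed the plate about 55° aside, moved the arm clear and handed the job in at 30 s; the last joint reached its 2.96 rad limit during the retreat before I unwound it, and no verdict came back.

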